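Load and lock a laundry pay box

TASK

Stand the small steel coin cup upright in the open drawer of the white pay box and let go of it, then push the drawer fully shut. Pick up the mallet and, holding it, strike the sprung locking pin on top of the box fully home with a brisk blow (not a slow squeeze), keeping the robot itself off the pin. Finally put the mallet back inside its tray; do not knock over the larger tin.

Things in the scene. Friction and masses are not known exactly. Their poses are not given: they have to be found in the camera images.
- pay_box: White steel pay box fixed to the table, 170 deep (x) x 180 wide (y) x 95 mm high. Origin: centre of its underside, z up; front face at own x = -85 mm, towards the robot. On its top: a round collar (36 mm wide, 6 high) at own x = +35, y = 0, out of which the locking pin stands, and a squat round key lock (30 mm wide, 6 high) at own x = -45, y = +55, not used.
- coin_drawer (a joint): How far the pay box's drawer is open, m: 0 fully shut, 0.12 fully out; it slides out along the box's own -x, against about 1.5 N of friction and light damping, and stays where left. It starts 95 to 120 mm open.
- drawer_floor (a point): Point on the drawer's inner floor, 16 mm above the table; axes as the pay box's, moves with the drawer. Inside runs from x = -85 (front panel) to +66 mm, y = -75 to +75 mm from here. Side walls rise 40 mm above the floor. Open from above: the strip from x = -85 mm to -85 mm plus the drawer's opening; the box's roof clears the floor by 67 mm.
- drawer_front (a point): Centre of the upper edge of the drawer's outer front face, 82 mm above the table. The flat front panel is 176 wide, 70 mm high, 8 mm thick and has no handle; its face looks along the box's -x. Push it along the box's +x to shut the drawer.
- lock_pin (a joint): How far the locking pin is driven down, m: 0 up, 0.014 fully home. A spring pushes it up (2 N rising to 5 N) and a friction of 8 N makes it stay where it is driven: at most about 13 N plus the blow's inertia drives it. In the blow it must move faster than 0.05 m/s.
- pin_top (a point): Centre of the flat top of the steel locking pin (head 18 mm wide) on the pay box. Up, it stands 15.5 mm above the collar (116.5 mm above the table); fully home, 1.5 mm above the collar (102.5 mm above the table).
- tool_tray: Grey open tray fixed to the table, 270 (x) x 150 (y) x 20 mm high, walls and floor 4 mm thick. Origin: centre of its underside, z up. It lies on the left or the right of the pay box.
- mallet: Mallet (0.28-0.52 kg) standing on its head in the tray: upright black rubber drum 50 mm wide, 70 high; level wooden handle, 22 wide x 24 mm high, axis 35 mm above the head's foot, reaching 165 mm from the head's axis along own -x. Origin: centre of the head's underside, starts 4 mm above the table; z up the head. Mass centre 11-15 mm from the head's axis towards the handle; it stands on its head.
- mallet_head (a point): Centre of the mallet's head, 35 mm above its foot.
- handle_end (a point): Point on the mallet's handle axis 160 mm from the head's axis, near the handle's end.
- coin_cup: Small open steel cup, outside 50 mm in diameter, 60 mm high, wall 3 mm, 0.1 to 0.2 kg, standing on the black mat (3 mm thick, 260 x 160 mm) on the other side of the pay box from the tray. Origin: centre of its underside, z up.
- tall_tin: Larger closed steel tin, 68 mm in diameter, 75 mm high, on the same mat; bystander. Origin: centre of its underside, z up.
Things that resemble listed ones, but are neither listed nor needed, are in the scene too. Leave any green or orange look-alike of the coin_cup alone. Several things have the shape of the mallet; the one meant has the colours described above.

How it is judged:
By the outcome, as a careful person would: the job done as asked, in the order asked, and still so for the second after the job is handed in, with the robot touching nothing.
It also fails if it takes over 64 s, if anything falls off the work surface, if the arm or the gripper's body presses on something with over 40 N, if the wrist force passes 120 N, or if a joint passes its speed limit or range.

ROBOT

A 6-joint arm with a two-finger parallel gripper is mounted at the origin on the work surface. World frame = base frame: x ahead of the robot, y to its left, z up, the work surface at z = 0. Lengths are in m, angles in rad, forces in N, time in s.
With the tool pointing down it reaches from about 0.35 to 0.775 m from the base axis. Payload 7.3 kg.
Tool frame: the origin (TCP) lies midway between the tips of the shut fingers; the grasp point (between the pads) lies 19 mm behind it (tcp_to_grasp is the distance from the TCP to the grasp point, in m); z points along the fingers, y is the line along which they close (so a half turn about z gives the same grasp; the last joint's range is limited). The gripper opens to 92 mm and grips with 3 to 60 N. Pads are 19 mm wide; open, the fingers measure 130 mm over their backs; the gripper's body (75 mm by 190 mm) begins 47 mm behind the grasp point.
Start: joints at [-1.393, 0.342, 1.524, -0, 1.275, -0.146], TCP at [0.167, -0.498, 0.227] pointing down, gripper open.
Joint ranges: [-2.53, 2.53], [-0.77, 2.02], [0.04, 2.7], [-1, 4.14], [0.28, 2.66], [-3.11, 3.11]. Speed limits (rad/s): [2.57, 2.57, 3.14, 3.14, 3.14, 3.14].

INTERFACE

Orientations are given as [roll, pitch, yaw] about the fixed x, y, z axes, in that order (R = Rz(yaw) Ry(pitch) Rx(roll)).
In Python, from cell import observe, read_camera, calibration, hand_in, tcp_to_grasp gives the robot as it stands.
- The arm moves only by the tool send_rows, never from a script. Its argument "targets" is a list of rows, each a list of 5 numbers: the opening, from 0 (shut) to 1 (fully open), then the shift along the world's x, y, z in m, then the turn about the world's z in rad. A call has 1 to 5 rows; each row shifts and turns the commanded pose from where the row before left it; what a row does not reach is not made up. A row lasts 1/10 s, in which the tool goes at most 50 mm and 8.59 degrees, less where a joint would pass 70% of its speed; a pose out of reach is approached as far as the arm can. A call is refused whole if a number of a shift passes 0.05 or a number of a turn 0.15, either way. A call with a gripper value outside its range is refused whole. The fingers move at their own pace and stop on an object; "grip_force" is the grip in N (left out, the last holds). Time passes only in rows, so rows that do not move let the fingers close. It gives the time, the measured TCP pose, the force, the opening and the grip force at its end, in the units of the state.
- observe(): the state, without advancing time (a new reading comes with each control period).
- read_camera(name): name is "side" or "top" or "wrist"; returns (picture, depth): 384x512x3 uint8, red, green, blue; 384x512 float32, m along the optical axis (not along the pixel's ray), 0 where there is no reading.
- calibration(name): a dict with "intrinsics" (3x3 intrinsics, pixels), "world_to_cam" (4x4, takes a point from world to camera coordinates); the wrist camera has in their place "hand_eye" (4x4, takes a point from camera to tool coordinates, whose origin is the TCP and whose axes are the flange's). Camera axes: x right, y up, looking along -z (the intrinsics and any distortion apply to the point x, -y, -z); pixel columns grow to the right and rows downward; lengths in m; the calibration is good to about 2 mm. The wrist camera is an equidistant fisheye: a pixel r from the principal point sees the ray r / f radians off the axis. A picture is of the moment at which its call begins: read the wrist's pose just before it. calibration takes no time and is no camera call.
- hand_in(): hands the job in; it is judged then, once.
The state is a dict: "time": time; "qpos": joint angles; "qvel": joint speeds; "joint_efforts": joint torques, N m; "tool_pos": TCP position; "tool_rot": TCP orientation; "contact_force": force on the tool from outside, world axes, zero at the start; "torque": the same for the moment, N m; "opening": finger opening in m; "grip_force": force on a finger pad.
Only numpy, scipy, OpenCV 4.12 (cv2) and the standard library are available. Lean on these libraries where they do the work, as an engineer would, in place of code of your own. Each camera call takes 0.05 s, during which the arm holds its last target. There are 200 camera calls.

## Working session

There is one attempt and no reset: what is moved stays moved. The work goes in short steps, Python scripts to look and compute and a tool call to move; the robot and the scene stay as the last step left them, time stands still between calls to the robot, and variables do not carry over. Pictures are saved under pics/ and viewed, at most 10 in all, crops included, and the job is handed in when it is done.

Besides the shell and the picture viewer there is one more tool, called after "Call:" as a command line: name --pt "numbers of a row" for each row, then --argument value for the rest. send_rows: Moves the arm, as the interface text tells. Its arguments: {"type":"object","properties":{"targets":{"type":"array","items":{"type":"array","items":{"type":"number"}}},"grip_force":{"type":"number"}},"required":["targets"]}

```bash
mkdir -p pics; ls
python3 - <<'E'
from cell import *
import cv2,numpy as np
print(tcp_to_grasp if not callable(tcp_to_grasp) else tcp_to_grasp())
s=observe();print(s)
ims=[]
for n in ['top','side']:
    p,d=read_camera(n);np.savez('%s0.npz'%n,p=p,d=d);cv2.imwrite('pics/%s0.png'%n,p[:,:,::-1]);print(n,calibration(n))
print(calibration('wrist'))
E
```

```text
pics
0.0188
{'time': 0.0, 'qpos': array([-1.39298395e+00,  3.42720387e-01,  1.52504721e+00, -2.68825002e-05,
        1.27541488e+00, -1.46009231e-01]), 'qvel': array([-0.00037082, -0.00096764, -0.00079031,  0.00157667,  0.00047801,
       -0.00063557]), 'joint_efforts': array([-1.39203876e-03, -4.31246138e+01, -2.44225931e+01,  7.15543795e-02,
        5.57404803e-02, -1.14083439e-04]), 'tool_pos': array([ 0.16698288, -0.49728512,  0.22603565]), 'tool_rot': array([-3.14001600e+00, -2.05873000e-04,  3.23829295e-01]), 'contact_force': array([-0.51296915, -0.94795086,  0.66768473]), 'torque': array([ 0.06108465,  0.03374176, -0.02408071]), 'grip_force': 0.0, 'opening': 0.09221727461369589}
top {'intrinsics': array([[478.35973824,   0.        , 253.93623294],
       [  0.        , 478.35973824, 190.53306544],
       [  0.        ,   0.        ,   1.        ]]), 'world_to_cam': array([[-0.02752397, -0.99961972,  0.00168971, -0.05293095],
       [ 0.99079482, -0.02705678,  0.13264071, -0.50945695],
       [-0.13254455,  0.00532496,  0.99116274, -1.48245085],
       [ 0.        ,  0.        
[... 291 characters left out ...]
 0.10782749, -0.61796672,  0.77877492, -0.13722965],
       [-0.15373383,  0.76355538,  0.62717549, -1.57486663],
       [ 0.        ,  0.        ,  0.        ,  1.        ]])}
{'intrinsics': array([[297.31863964,   0.        , 259.6053651 ],
       [  0.        , 297.31863964, 191.97646955],
       [  0.        ,   0.        ,   1.        ]]), 'hand_eye': array([[ 2.07244876e-04,  9.67975022e-01,  2.51046438e-01,
         6.70107956e-02],
       [ 9.99999928e-01, -2.80718127e-04,  2.56857954e-04,
        -8.59072973e-05],
       [ 3.19105369e-04,  2.51046366e-01, -9.67975010e-01,
        -1.57759933e-01],
       [ 0.00000000e+00,  0.00000000e+00,  0.00000000e+00,
         1.00000000e+00]])}
```

View pics/top0.png

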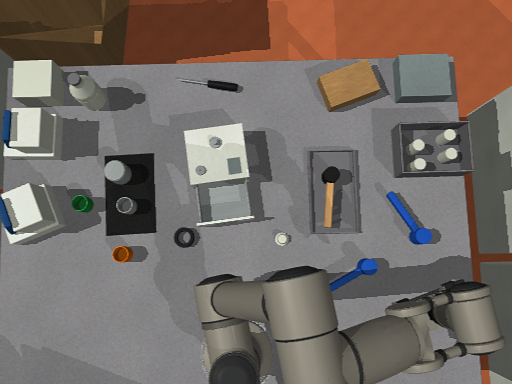

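View pics/side0.png

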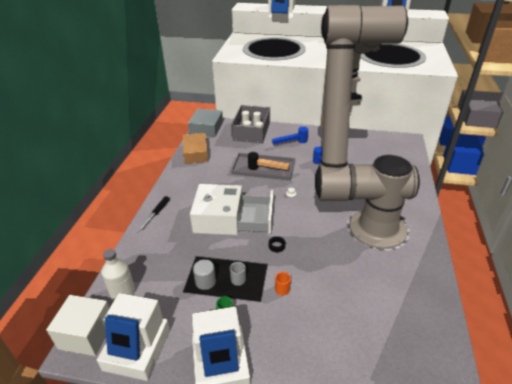

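Top view:
- **Cup candidates:** steel cup (126,206); green (82,203), orange (122,254) and black ring (184,237) are look-alikes. The tin is at (117,172).
- **Mallet candidates:** black head at (331,175) with a wooden handle to (328,225), in the tray. Blue ones are at (421,236) and (368,266).
- **Box:** centre (217,153), with the drawer at (224,203).

I choose the grey open cup on the mat and the black/wood mallet, and check both in one close crop.

```bash
cat > h.py <<'E'
import numpy as np,cv2
from cell import *
def ray(n,u,v):
    c=calibration(n);K=c['intrinsics'];T=c['world_to_cam'];R=T[:3,:3]
    d=R.T@np.array([(u-K[0,2])/K[0,0],-(v-K[1,2])/K[1,1],-1.]);return -R.T@T[:3,3],d
def onz(n,u,v,z):
    o,d=ray(n,u,v);return o+d*(z-o[2])/d[2]
def tri(a,b):
    (o1,d1),(o2,d2)=ray('top',*a),ray('side',*b)
    s=np.linalg.lstsq(np.c_[d1,-d2],o2-o1,rcond=None)[0]
    p,q=o1+s[0]*d1,o2+s[1]*d2;return (p+q)/2,np.linalg.norm(p-q)
def cloud(n,d):
    c=calibration(n);K=c['intrinsics'];T=c['world_to_cam'];v,u=np.mgrid[:384,:512]
    P=np.stack([(u-K[0,2])/K[0,0]*d,-(v-K[1,2])/K[1,1]*d,-d],-1)
    return (P-T[:3,3])@T[:3,:3]
E
python3 - <<'E'
from h import *
t=np.load('top0.npz');p=t['p'][:,:,::-1];s=np.load('side0.npz')['p'][:,:,::-1]
a=cv2.resize(p[115:250,85:375],(800,372),interpolation=cv2.INTER_CUBIC)
b=cv2.resize(s[145:305,175:303],(176*1,220),interpolation=cv2.INTER_CUBIC)
b1=cv2.resize(s[175:305,178:308],(228,228),interpolation=cv2.INTER_CUBIC);b2=cv2.resize(s[145:185,225:300],(427,228),interpolation=cv2.INTER_CUBIC)
c=np.zeros((228,800,3),np.uint8);c[:,:228]=b1;c[:,228:655]=b2
cv2.imwrite('pics/crop1.png',np.vstack([a,c]))
P=cloud('top',t['d'])
for n,u,v in [('cup',126,206),('tin',117,172),('mallethead',331,175),('handle',329,205),('boxtop',205,155),('floor',222,200),('front',225,222),('pin',214,142),('lock',200,170),('tray',345,170)]: print(n,P[v,u].round(4))
E
```

```text
cup [0.4724 0.3448 0.008 ]
tin [0.5717 0.3556 0.0759]
mallethead [ 0.544  -0.3062  0.0773]
handle [ 0.4531 -0.299   0.0559]
boxtop [0.6129 0.0802 0.0993]
floor [0.4822 0.0358 0.0187]
front [0.4084 0.025  0.0655]
pin [0.6495 0.0509 0.1135]
lock [0.5656 0.0954 0.1057]
tray [ 0.5705 -0.3643  0.0077]
```

View pics/crop1.png

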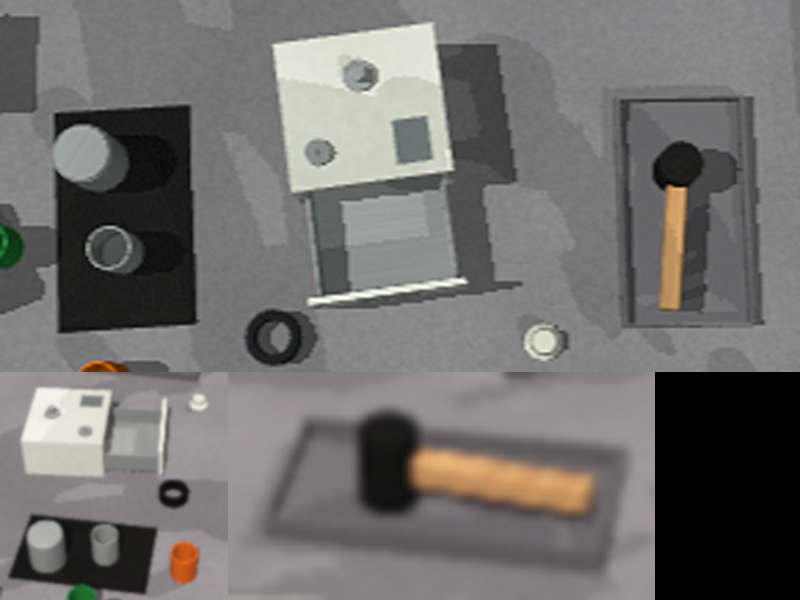

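The crop shows a grey open cup at crop (110,248), the tin beside it at (82,153), and a black head at (680,165) with a wooden handle to (670,308). The box has its pin at (360,75) and the unused lock at (320,152). The choices are confirmed, so I measure next.

Run:
```python
from h import *
t=np.load('top0.npz');s=np.load('side0.npz')
for n,f in (('top',t),('side',s)):
    P=cloud(n,f['d']);p=f['p'].astype(int);X,Y,Z=P[...,0],P[...,1],P[...,2]
    print('==',n)
    def fit(name,m):
        m=m&(f['d']>0);q=P[m]
        if len(q)<3: print(name,len(q));return q
        r=cv2.minAreaRect(q[:,:2].astype(np.float32)*1000);ci=cv2.minEnclosingCircle(q[:,:2].astype(np.float32)*1000)
        print(name,len(q),'z',np.percentile(q[:,2],[5,50,95]).round(4),'rect',np.round(r[0],1),np.round(r[1],1),round(r[2],1),'circ',np.round(ci[0],1),round(ci[1],1));return q
    B=lambda x,y,r:(np.hypot(X-x,Y-y)<r)
    fit('cup',B(.48,.345,.05)&(Z>.053)); fit('tin',B(.57,.356,.06)&(Z>.065))
    fit('head',B(.544,-.306,.05)&(Z>.066)&(p.max(-1)<80))
    w=(p[...,0]-p[...,2]>60)&(Z>.03)&(Z<.07)&B(.46,-.3,.12); q=fit('handle',w)
    if len(q): 
        u=np.linalg.svd(q[:,:2]-q[:,:2].mean(0),full_matrices=False)[2][0];print('dir',np.degrees(np.arctan2(u[1],u[0])))
    fit('box',B(.6,.06,.16)&(Z>.088)&(Z<.1025)&(X>.5)); fit('pin',B(.65,.05,.03)&(Z>.109)); fit('front',(abs(Y-.03)<.12)&(X>.36)&(X<.46)&(Z>.074))
    fit('floor',(abs(Y-.03)<.09)&(X>.39)&(X<.52)&(Z>.008)&(Z<.024))
    fit('tray',(abs(Y+.3)<.12)&(X>.35)&(X<.65)&(Z>.016)&(Z<.024))
```

```text
== top
cup 73 z [0.055  0.0624 0.0691] rect [471.1 337.1] [49.5 48.1] 80.3 circ [472.5 336.9] 26.1
tin 384 z [0.0715 0.0785 0.0839] rect [577.  364.1] [66.4 65.3] 44.3 circ [578.  363.9] 34.5
head 199 z [0.0698 0.0753 0.0804] rect [ 549.  -308.3] [47.4 48. ] 88.3 circ [ 548.3 -307.3] 24.9
handle 302 z [0.0465 0.0524 0.0577] rect [ 455.8 -298.3] [ 22.2 141.2] 83.5 circ [ 456.1 -295.8] 70.9
dir 173.95897666783054
box 3019 z [0.0915 0.0966 0.1012] rect [617.6  48.2] [171.5 180. ] 6.1 circ [617.8  48.7] 122.0
pin 30 z [0.1096 0.1166 0.1248] rect [651.6  52. ] [32.8 15. ] 38.5 circ [653.5  49.7] 16.4
front 161 z [0.0771 0.0828 0.0878] rect [412.8  25.5] [  8.4 175.4] 6.3 circ [411.9  25.4] 87.7
floor 1444 z [0.0117 0.0173 0.0222] rect [455.   28.8] [129.7 176.6] 0.1 circ [461.5  34. ] 94.9
tray 300 z [0.0164 0.0201 0.0235] rect [ 503.  -316.5] [151.5 270.4] 90.0 circ [ 503.  -317.6] 152.6
== side
cup 87 z [0.0539 0.0613 0.065 ] rect [468. 340.] [49.9 48.2] 62.6 circ [468.  340.4] 26.4
tin 294 z [0.0685 0.0779 0.0814] rect [573.  368.3] [66.7 66.1] 27.9 circ [571.9 369.1] 35.6
head 62 z [0.0684 0.0728 0.0771] rect [ 543.2 -301. ] [44.8 47.1] 11.7 circ [ 544.5 -301.3] 25.3
handle 189 z [0.0326 0.0475 0.0546] rect [ 453.6 -294.3] [ 31.5 143.9] 85.0 circ [ 453.9 -290.9] 72.0
dir 174.0939430639117
box 1378 z [0.0911 0.0957 0.0999] rect [614.   49.7] [171.1 188. ] 6.0 circ [611.9  51. ] 122.7
pin 16 z [0.111  0.1149 0.1188] rect [650.5  52.7] [13.8 15.2] 54.2 circ [650.5  51.5] 9.1
front 68 z [0.0775 0.0819 0.086 ] rect [408.9  25. ] [  7.9 179.6] 6.2 circ [406.2  24.7] 89.8
floor 559 z [0.0119 0.0169 0.0217] rect [460.5  34.4] [120.5 167.5] 1.9 circ [463.1  40.7] 96.1
tray 179 z [0.0163 0.0191 0.0228] rect [ 498.9 -315.5] [164.6 272.7] 89.1 circ [ 497.9 -314.4] 154.4
```

Call:
send_rows --pt "1 0.03 0.03 0 -0.044" --pt "1 0.03 0.03 0 -0.044" --pt "1 0.03 0.03 0 -0.044" --pt "1 0.03 0.03 0 -0.044" --pt "1 0.03 0.03 0 -0.044"

```text
time: 0.6
tool_pos: [0.3179, -0.3463, 0.2265]
tool_rot: [-3.141, 0.0, 0.102]
contact_force: [0.5, -0.2, 0.7]
opening: 0.0919
grip_force: 0.0
```

Call:
send_rows --pt "1 0.03 0.03 0 0" --pt "1 0.03 0.03 0 0" --pt "1 0.03 0.03 0 0" --pt "1 0.005 0.04 0 0" --pt "1 0.005 0.04 0 0"

```text
time: 1.1
tool_pos: [0.4174, -0.176, 0.2261]
tool_rot: [-3.141, 0.001, 0.104]
contact_force: [1.1, 0.5, 0.1]
opening: 0.0916
grip_force: 0.0
```

Call:
send_rows --pt "1 0.005 0.04 0 0" --pt "1 0.005 0.04 0 0" --pt "1 0.005 0.04 0 0" --pt "1 0.005 0.04 0 0" --pt "1 0.005 0.04 0 0"

```text
time: 1.6
tool_pos: [0.4418, 0.0239, 0.2266]
tool_rot: [3.142, 0.0, 0.104]
contact_force: [0.7, -0.3, 0.2]
opening: 0.0918
grip_force: 0.0
```

Call:
send_rows --pt "1 0 0.04 0 0" --pt "1 0 0.04 0 0" --pt "1 0 0.04 0 0" --pt "1 0 0.04 0 0" --pt "1 0 0.04 0 0"

```text
time: 2.1
tool_pos: [0.4416, 0.2239, 0.2265]
tool_rot: [3.141, 0.001, 0.104]
contact_force: [0.6, 0.3, 0.3]
opening: 0.0916
grip_force: 0.0
```

Call:
send_rows --pt "1 -0.015 0.04 0 0" --pt "1 -0.015 0.04 0 0" --pt "1 0 0.035 0 0" --pt "1 0 0 0 0"

```text
time: 2.5
tool_pos: [0.4111, 0.3407, 0.2262]
tool_rot: [-3.141, 0.0, 0.108]
contact_force: [0.5, -0.3, -0.3]
opening: 0.0916
grip_force: 0.0
```

```bash
cat >> h.py <<'E'
def wpose():
    s=observe();from scipy.spatial.transform import Rotation as Ro
    T=np.eye(4);T[:3,:3]=Ro.from_euler('xyz',s['tool_rot']).as_matrix();T[:3,3]=s['tool_pos'];return T
def wcloud(d,T):
    c=calibration('wrist');K=c['intrinsics'];v,u=np.mgrid[:384,:512]
    a=(u-K[0,2])/K[0,0];b=(v-K[1,2])/K[1,1];r=np.hypot(a,b)+1e-9;k=np.tan(r)/r
    P=np.stack([a*k*d,-b*k*d,-d,np.ones_like(d)],-1)
    return (P@(T@c['hand_eye']).T)[...,:3]
E
python3 - <<'E'
from h import *
T=wpose();p,d=read_camera('wrist');np.savez('w1.npz',p=p,d=d,T=T);cv2.imwrite('pics/w1.png',p[:,:,::-1])
P=wcloud(d,T);X,Y,Z=[P[...,i] for i in range(3)]
print(T[:3,3])
def fit(n,m):
    q=P[m&(d>0)]; 
    if len(q)<5: print(n,len(q));return
    c=cv2.minEnclosingCircle(q[:,:2].astype(np.float32)*1000);print(n,len(q),np.percentile(q[:,2],[5,50,95]),c, q[:,:2].min(0),q[:,:2].max(0))
fit('cup',(np.hypot(X-.47,Y-.339)<.045)&(Z>.057)&(Z<.07)); fit('tin',(np.hypot(X-.575,Y-.366)<.055)&(Z>.065)&(Z<.09))
E
```

```text
[0.41108284 0.34069485 0.22617214]
cup 410 [0.05925185 0.06253326 0.06380324] ((469.07855224609375, 338.6451721191406), 25.250558853149414) [0.44392295 0.31377881] [0.49349362 0.36352561]
tin 2962 [0.07325947 0.07756787 0.07895057] ((574.8883666992188, 366.4189758300781), 34.15234375) [0.54144038 0.33315666] [0.60584724 0.39988848]
```

View pics/w1.png

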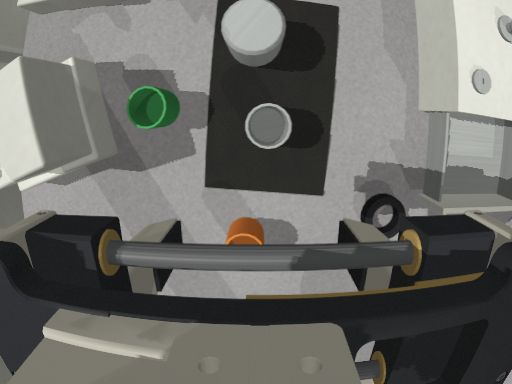

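The wrist view shows the cup at (269,126), the tin at (253,30), the green cup at (153,107) and the orange one at (245,233). The cup is at (0.469, 0.339) with its rim at 0.063 m, which agrees with the other cameras.

Call:
send_rows --pt "1 0.029 -0.001 0 0" --pt "1 0.029 -0.001 -0.02 0" --pt "1 0 0 -0.04 0" --pt "1 0 0 -0.04 0" --pt "1 0 0 -0.04 0"

```text
time: 3.05
tool_pos: [0.4704, 0.3336, 0.0852]
tool_rot: [3.141, 0.0, 0.102]
contact_force: [-0.2, 0.0, -0.0]
opening: 0.0916
grip_force: 0.0
```

Call:
send_rows --pt "1 0 0 -0.035 0" --pt "1 0 0 -0.022 0" --pt "0.3 0 0 0 0" --pt "0.3 0 0 0 0" --pt "0.3 0 0 0 0" --grip_force 25

```text
time: 3.55
tool_pos: [0.4712, 0.3353, 0.0314]
tool_rot: [-3.141, -0.003, 0.103]
contact_force: [0.5, 0.5, -0.1]
opening: 0.0724
grip_force: 0.0
```

Call:
send_rows --pt "0.3 0 0 0 0" --pt "0.3 0 0 0 0" --pt "0.3 0 0 0 0"

```text
time: 3.85
tool_pos: [0.4704, 0.3357, 0.0306]
tool_rot: [-3.141, -0.001, 0.104]
contact_force: [0.1, 0.6, 6.3]
opening: 0.0489
grip_force: 25.1
```

Call:
send_rows --pt "0.3 0 0 0.03 0" --pt "0.3 0 0 0.04 0" --pt "0.3 0 0 0.04 0" --pt "0.3 0 -0.02 0.03 0" --pt "0.3 0 -0.04 0 0"

```text
time: 4.35
tool_pos: [0.4722, 0.2774, 0.1744]
tool_rot: [-3.138, -0.009, 0.107]
contact_force: [0.9, -1.0, -2.2]
opening: 0.0486
grip_force: 25.0
```

Call:
send_rows --pt "0.3 0 -0.04 0 0" --pt "0.3 0 -0.04 0 0" --pt "0.3 0 -0.04 0 0" --pt "0.3 0 -0.04 0 0" --pt "0.3 0 -0.04 0 0"

```text
time: 4.85
tool_pos: [0.4696, 0.0738, 0.1698]
tool_rot: [3.141, 0.0, 0.104]
contact_force: [-0.5, 0.4, -1.5]
opening: 0.0488
grip_force: 25.0
```

Call:
send_rows --pt "0.3 0.002 -0.03 0 0" --pt "0.3 0 -0.013 -0.02 0" --pt "0.3 0 0 -0.03 0" --pt "0.3 0 0 0 0"

```text
time: 5.25
tool_pos: [0.4694, 0.0319, 0.117]
tool_rot: [-3.14, 0.007, 0.103]
contact_force: [-0.1, -0.8, -2.7]
opening: 0.0488
grip_force: 25.0
```

Run:
```python
from h import *
T=wpose();print(T[:3,3],observe()['contact_force'],observe()['opening'])
p,d=read_camera('wrist');p2,d2=read_camera('side')
cv2.imwrite('pics/w2.png',np.hstack([p[:,:,::-1][:, :400],cv2.resize(p2[130:310,150:338,::-1],(400,384))]))
```

```text
[0.46937569 0.03193819 0.11701217] [-0.10564904 -0.83787698 -2.74219563] 0.048772185603769336
```

View pics/w2.png

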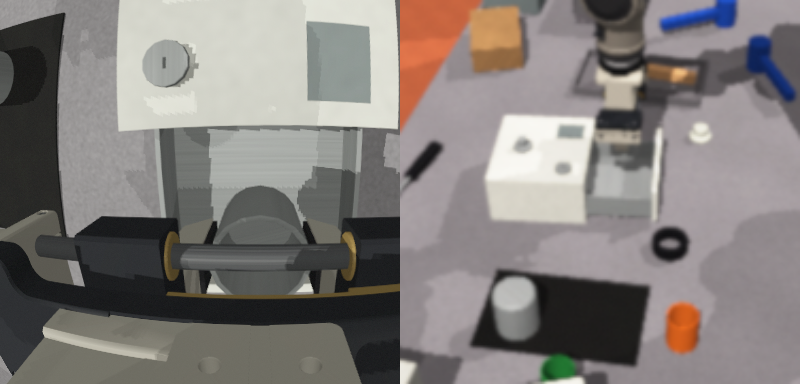

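The wrist half shows the cup held upright at (260,240) above the drawer, centred between the side walls. The side half shows the mat with only the tin left on it. I lower the cup into the drawer.

Call:
send_rows --pt "0.3 0.003 0 -0.03 0" --pt "0.3 0 0 -0.025 0" --pt "0.3 0 0 -0.009 0" --pt "0.3 0 0 -0.004 0" --pt "0.3 0 0 0 0"

```text
time: 5.85
tool_pos: [0.4757, 0.0325, 0.0525]
tool_rot: [3.141, -0.001, 0.104]
contact_force: [0.2, -0.1, -1.2]
opening: 0.0489
grip_force: 25.0
```

Call:
send_rows --pt "0.3 0 0 -0.003 0" --pt "0.3 0 0 -0.003 0" --pt "0.3 0 0 0 0"

```text
time: 6.15
tool_pos: [0.4751, 0.0323, 0.0459]
tool_rot: [3.141, -0.0, 0.104]
contact_force: [-0.9, 0.5, -1.6]
opening: 0.0489
grip_force: 25.0
```

Call:
send_rows --pt "0.3 0 0 -0.0015 0" --pt "0.3 0 0 0 0"

```text
time: 6.35
tool_pos: [0.475, 0.0322, 0.0442]
tool_rot: [3.141, 0.0, 0.104]
contact_force: [0.2, -0.1, -1.9]
opening: 0.0489
grip_force: 25.0
```

Call:
send_rows --pt "0.3 0 0 -0.001 0" --pt "0.3 0 0 0 0"

```text
time: 6.55
tool_pos: [0.4754, 0.0322, 0.0436]
tool_rot: [3.141, -0.001, 0.104]
contact_force: [0.3, -0.3, 1.9]
opening: 0.0488
grip_force: 25.0
```

Call:
send_rows --pt "0.75 0 0 0 0" --pt "0.75 0 0 0 0" --pt "0.75 0 0 0 0" --pt "0.75 0 0 0.01 0" --pt "0.75 0 0 0.03 0"

```text
time: 7.05
tool_pos: [0.4733, 0.0324, 0.0822]
tool_rot: [-3.141, 0.005, 0.104]
contact_force: [0.2, 0.5, -0.2]
opening: 0.0692
grip_force: 0.0
```

Call:
send_rows --pt "0.75 0 0 0.04 0" --pt "0.75 0 0 0.04 0" --pt "0 -0.04 -0.005 0.01 0" --pt "0 -0.045 -0.005 0 0" --pt "0 -0.025 -0.002 0 0"

```text
time: 7.55
tool_pos: [0.3621, 0.0204, 0.1739]
tool_rot: [3.141, 0.0, 0.104]
contact_force: [-0.2, -0.0, 0.6]
opening: 0.0495
grip_force: 0.0
```

Run:
```python
from h import *
T=wpose();print(T[:3,3],observe()['contact_force'],observe()['opening'])
p,d=read_camera('wrist');p2,d2=read_camera('side')
cv2.imwrite('pics/w3.png',np.hstack([p[:,100:500,::-1],cv2.resize(p2[160:260,170:270,::-1],(384,384))]))
P=wcloud(d,T);X,Y,Z=[P[...,i] for i in range(3)]
for n,m in (('cup',(np.hypot(X-.475,Y-.032)<.045)&(Z>.065)&(Z<.09)),('panel',(X<.435)&(X>.38)&(abs(Y-.025)<.1)&(Z>.077)&(Z<.09))):
    q=P[m&(d>0)];print(n,len(q),np.median(q,0)); r=cv2.minAreaRect(q[:,:2].astype(np.float32)*1000);print(r)
```

```text
[0.36213823 0.02037993 0.17391132] [-0.18987026 -0.03588126  0.5951378 ] 0.04952829994153696
cup 775 [0.47936361 0.03281137 0.07536973]
((474.1451416015625, 32.26678466796875), (49.4752082824707, 48.711544036865234), 6.801362037658691)
panel 1926 [0.41030693 0.02609954 0.08170734]
((410.3575744628906, 26.7430419921875), (8.434614181518555, 175.8492889404297), 6.373067378997803)
```

View pics/w3.png

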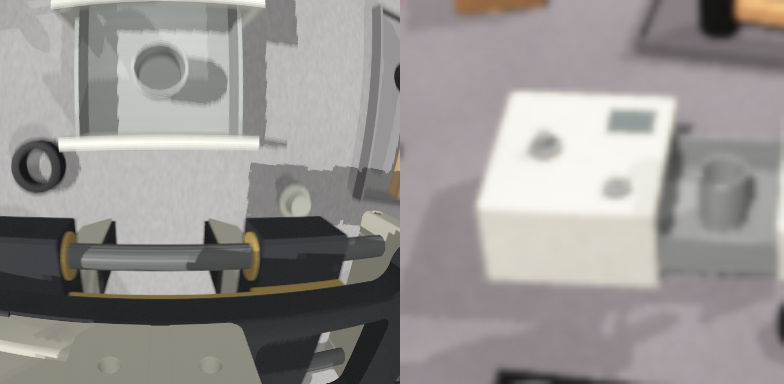

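The left half (wrist) shows the cup standing in the drawer at (160,68), with the front panel edge at row 143. The side half also shows it upright. Next I shut the drawer with closed fingers.

Call:
send_rows --pt "0 0 0.002 -0.04 0" --pt "0 0 0 -0.04 0" --pt "0 0 0 -0.03 0" --pt "0 0 0 -0.015 0" --pt "0 0 0 0 0"

```text
time: 8.15
tool_pos: [0.3647, 0.0224, 0.0469]
tool_rot: [-3.141, 0.003, 0.104]
contact_force: [-0.2, 0.1, 0.9]
opening: 0.0023
grip_force: 0.0
```

Call:
send_rows --pt "0 0.01 0.001 0 0" --pt "0 0.01 0.001 0 0" --pt "0 0.006 0.001 0 0" --pt "0 0.008 0.001 0 0" --pt "0 0.01 0.001 0 0"

```text
time: 8.65
tool_pos: [0.4092, 0.0275, 0.0485]
tool_rot: [-3.142, 0.001, 0.104]
contact_force: [-3.0, 0.6, 0.8]
opening: 0.0006
grip_force: 1.2
```

Call:
send_rows --pt "0 0.01 0.001 0 0" --pt "0 0.01 0.001 0 0" --pt "0 0.01 0.001 0 0" --pt "0 0.01 0.001 0 0" --pt "0 0.01 0.001 0 0"

```text
time: 9.15
tool_pos: [0.4597, 0.0325, 0.0481]
tool_rot: [-3.142, 0.001, 0.104]
contact_force: [-2.5, 0.9, 0.4]
opening: 0.0006
grip_force: 1.1
```

Call:
send_rows --pt "0 0.01 0.001 0 0" --pt "0 0.01 0.001 0 0" --pt "0 0.01 0.001 0 0" --pt "0 0.008 0.001 0 0" --pt "0 0.006 0.001 0 0"

```text
time: 9.65
tool_pos: [0.5041, 0.037, 0.0482]
tool_rot: [3.141, -0.001, 0.104]
contact_force: [-1.5, -2.1, 0.2]
opening: 0.0002
grip_force: 1.0
```

Call:
send_rows --pt "0 0.003 0 0 0" --pt "0 0.003 0 0 0" --pt "0 0.002 0 0 0"

```text
time: 9.95
tool_pos: [0.5112, 0.0374, 0.0483]
tool_rot: [-3.142, -0.0, 0.104]
contact_force: [-2.1, 0.7, -0.3]
opening: 0.0005
grip_force: 0.8
```

Call:
send_rows --pt "0 0.002 0 0 0" --pt "0 0.002 0 0 0"

```text
time: 10.15
tool_pos: [0.512, 0.0373, 0.048]
tool_rot: [-3.141, 0.007, 0.104]
contact_force: [-16.3, -1.9, 10.7]
opening: 0.0004
grip_force: 8.0
```

Call:
send_rows --pt "0 0.001 0 0 0" --pt "0 0.001 0 0 0"

```text
time: 10.35
tool_pos: [0.5119, 0.0373, 0.048]
tool_rot: [-3.141, 0.011, 0.105]
contact_force: [-21.1, -1.4, 15.7]
opening: 0.0006
grip_force: 10.6
```

The drawer is at its stop. I back off, rise and look at the box top.

Call:
send_rows --pt "0 -0.015 -0.002 0 0" --pt "0 -0.015 -0.002 0.01 0" --pt "0.95 0 0 0.045 0" --pt "0.95 0.02 0 0.045 0" --pt "0.95 0.02 0 0.045 0"

```text
time: 10.85
tool_pos: [0.5274, 0.0331, 0.1956]
tool_rot: [3.141, -0.001, 0.104]
contact_force: [0.7, 0.5, -0.1]
opening: 0.0199
grip_force: 0.0
```

Call:
send_rows --pt "0.95 0.02 0 0.03 0" --pt "0.95 0 0 0 0" --pt "0.95 0 0 0 0"

```text
time: 11.15
tool_pos: [0.5473, 0.0331, 0.2234]
tool_rot: [3.141, -0.001, 0.104]
contact_force: [0.0, -0.2, -1.4]
opening: 0.0438
grip_force: 0.0
```

Run:
```python
from h import *
T=wpose();print(T[:3,3])
p,d=read_camera('wrist');np.savez('w4.npz',p=p,d=d,T=T)
P=wcloud(d,T);X,Y,Z=[P[...,i] for i in range(3)]
for n,m in (('pin',(np.hypot(X-.651,Y-.052)<.025)&(Z>.11)&(Z<.13)),('box',(np.hypot(X-.616,Y-.049)<.16)&(Z>.09)&(Z<.099)),('panel',(X<.57)&(X>.48)&(abs(Y-.04)<.1)&(Z>.075)&(Z<.088))):
    q=P[m&(d>0)];print(n,len(q),np.median(q,0).round(4)); r=cv2.minAreaRect(q[:,:2].astype(np.float32)*1000);print(r,cv2.minEnclosingCircle(q[:,:2].astype(np.float32)*1000))
```

```text
[0.54727624 0.03314288 0.22336667]
pin 303 [0.6496 0.0531 0.1163]
((649.5051879882812, 53.268035888671875), (16.221614837646484, 17.673803329467773), 4.876400947570801) ((649.7703247070312, 53.22998809814453), 8.905813217163086)
box 28802 [0.6151 0.0447 0.0948]
((615.4375, 49.12527084350586), (170.42730712890625, 181.05421447753906), 6.259345531463623) ((615.2230224609375, 49.239200592041016), 123.14115905761719)
panel 587 [0.5265 0.0307 0.0817]
((525.211181640625, 39.39976119995117), (4.978584289550781, 174.6968994140625), 6.366095542907715) ((524.7677001953125, 39.35027313232422), 87.36705017089844)
```

Call:
send_rows --pt "0.95 -0.01 -0.045 0 -0.05" --pt "0.95 -0.01 -0.045 0 -0.05" --pt "0.95 -0.01 -0.045 0 -0.05" --pt "0.95 -0.01 -0.045 0 -0.05" --pt "0.95 -0.01 -0.045 0 -0.01"

```text
time: 11.7
tool_pos: [0.4952, -0.1928, 0.2216]
tool_rot: [-3.14, 0.003, -0.108]
contact_force: [0.2, -0.6, 0.1]
opening: 0.0859
grip_force: 0.0
```

Call:
send_rows --pt "0.95 -0.01 -0.045 0 0" --pt "0.95 -0.01 -0.045 0 0" --pt "0.95 -0.01 -0.02 0 0" --pt "0.95 0 0 0 0"

```text
time: 12.1
tool_pos: [0.4647, -0.3038, 0.2212]
tool_rot: [-3.14, 0.003, -0.11]
contact_force: [0.4, 0.1, -0.4]
opening: 0.0872
grip_force: 0.0
```

Run:
```python
from h import *
s=observe();T=wpose();print(T[:3,3],s['tool_rot'])
p,d=read_camera('wrist');np.savez('w5.npz',p=p,d=d,T=T);p=p.astype(int)
cv2.imwrite('pics/w5.png',p[:,:,::-1])
P=wcloud(d,T);X,Y,Z=[P[...,i] for i in range(3)]
for n,m in (('head',(np.hypot(X-.546,Y+.305)<.045)&(Z>.068)&(Z<.08)&(p.max(-1)<90)),('handle',(p[...,0]-p[...,2]>60)&(Z>.043)&(Z<.06)&(np.hypot(X-.46,Y+.3)<.12)),('tray',(abs(Y+.316)<.1)&(abs(X-.5)<.16)&(Z>.017)&(Z<.0215))):
    q=P[m&(d>0)];print(n,len(q),np.median(q,0).round(4)); r=cv2.minAreaRect(q[:,:2].astype(np.float32)*1000);print(r,cv2.minEnclosingCircle(q[:,:2].astype(np.float32)*1000))
    u=np.linalg.svd(q[:,:2]-q[:,:2].mean(0),full_matrices=False)[2][0];print('dir',np.degrees(np.arctan2(u[1],u[0])))
```

```text
[ 0.46472014 -0.30378641  0.22117166] [-3.14026871  0.00339275 -0.11048448]
head 1745 [ 0.5461 -0.3068  0.0737]
((546.4190673828125, -306.8527526855469), (46.98925018310547, 47.66819763183594), 82.13982391357422) ((546.0803833007812, -306.69134521484375), 24.545255661010742)
dir 87.35832467717754
handle 2073 [ 0.4576 -0.2967  0.0505]
((452.4950866699219, -296.27001953125), (20.74249839782715, 138.08363342285156), 84.35936737060547) ((452.554443359375, -295.7540588378906), 69.56221008300781)
dir 174.05839943710663
tray 2114 [ 0.5228 -0.3304  0.0196]
((499.55438232421875, -316.02105712890625), (151.18238830566406, 271.1116943359375), 89.6981201171875) ((500.1688232421875, -316.0712890625), 153.7923126220703)
dir -175.58949187741436[ WARN:0@3.742] global loadsave.cpp:1063 imwrite_ Unsupported depth image for selected encoder is fallbacked to CV_8U.
```

View pics/w5.png

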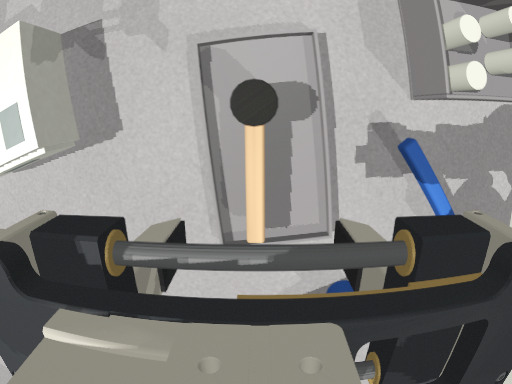

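The wrist view shows the black head at (254,102), the wooden handle down to (256,240), and the grey tray around it. Head centre is (0.546, -0.307), top at 0.074 m. I'll grip the drum across its diameter, which puts the blow in line with the tool.

Call:
send_rows --pt "0.95 0.04 -0.002 0 0" --pt "0.95 0.041 -0.001 -0.01 0" --pt "0.95 0 0 -0.045 0" --pt "0.95 0 0 -0.045 0" --pt "0.95 0 0 -0.04 0"

```text
time: 12.65
tool_pos: [0.5478, -0.3018, 0.0803]
tool_rot: [-3.14, 0.002, -0.104]
contact_force: [-0.2, -0.5, 0.2]
opening: 0.0872
grip_force: 0.0
```

Call:
send_rows --pt "0.95 0 0 -0.03 0" --pt "0.95 0 0 -0.016 0" --pt "0.95 0 0 0 0"

```text
time: 12.95
tool_pos: [0.5464, -0.3015, 0.0337]
tool_rot: [-3.138, 0.006, -0.105]
contact_force: [0.4, -0.2, 0.3]
opening: 0.0874
grip_force: 0.0
```

Call:
send_rows --pt "0.95 0 -0.004 0 0" --pt "0.3 0 0 0 0" --pt "0.3 0 0 0 0" --pt "0.3 0 0 0 0" --pt "0.3 0 0 0 0" --grip_force 55

```text
time: 13.45
tool_pos: [0.5482, -0.3089, 0.0378]
tool_rot: [3.141, -0.001, -0.106]
contact_force: [-0.5, -0.1, -0.0]
opening: 0.06
grip_force: 0.0
```

Call:
send_rows --pt "0.3 0 0 0 0" --pt "0.3 0 0 0 0" --pt "0.3 0 0 0 0"

```text
time: 13.75
tool_pos: [0.5482, -0.3085, 0.0375]
tool_rot: [-3.141, -0.0, -0.106]
contact_force: [-0.5, 2.1, 2.9]
opening: 0.0493
grip_force: 55.0
```

Call:
send_rows --pt "0.3 0 0 0.02 0" --pt "0.3 0 0 0.03 0" --pt "0.3 0 0 0.04 0" --pt "0.3 0 0 0.04 0" --pt "0.3 0 0.02 0.027 0"

```text
time: 14.25
tool_pos: [0.5481, -0.291, 0.1962]
tool_rot: [3.139, -0.002, -0.109]
contact_force: [1.2, 0.6, -4.3]
opening: 0.0496
grip_force: 55.0
```

Call:
send_rows --pt "0.3 0.01 0.04 0 0" --pt "0.3 0.01 0.04 0 0" --pt "0.3 0.015 0.04 0 0" --pt "0.3 0.015 0.04 0 0" --pt "0.3 0.015 0.04 0 0"

```text
time: 14.75
tool_pos: [0.6128, -0.0872, 0.1931]
tool_rot: [3.142, 0.002, -0.106]
contact_force: [1.1, -0.6, -5.0]
opening: 0.0494
grip_force: 55.0
```

Call:
send_rows --pt "0.3 0.015 0.04 0 0" --pt "0.3 0.012 0.04 0 0" --pt "0.3 0.01 0.03 0 0" --pt "0.3 0 0.025 0 0" --pt "0.3 0 0.007 0 0"

```text
time: 15.25
tool_pos: [0.6493, 0.0563, 0.1926]
tool_rot: [-3.141, 0.003, -0.103]
contact_force: [-0.4, 0.2, -5.2]
opening: 0.0491
grip_force: 55.0
```

Call:
send_rows --pt "0.3 0 0 0 0" --pt "0.3 0 0 0 0" --pt "0.3 0 0 0 0" --pt "0.3 0 0 0 0"

```text
time: 15.65
tool_pos: [0.6501, 0.0519, 0.1942]
tool_rot: [3.141, 0.0, -0.108]
contact_force: [-0.5, 1.0, -5.0]
opening: 0.0491
grip_force: 55.0
```

Run:
```python
from h import *
print(observe()['tool_pos'])
for n in ('side','top'):
    p,d=read_camera(n);P=cloud(n,d);p=p.astype(int);X,Y,Z=[P[...,i] for i in range(3)]
    m=(d>0)&(np.hypot(X-.65,Y-.052)<.045)&(p.max(-1)<70)&(Z>.14)&(Z<.25);print(n,m.sum(),np.percentile(Z[m],[2,5,50,95]) if m.sum() else '')
    h=(d>0)&(np.hypot(X-.55,Y-.06)<.13)&(p[...,0]-p[...,2]>60)&(Z>.12);q=P[h]
    if len(q)>20:
        u=np.linalg.svd(q-q.mean(0),full_matrices=False)[2][0];print('handle',len(q),q.mean(0),u, q.min(0),q.max(0))
```

```text
[0.65006249 0.05194042 0.19422939]
side 126 [0.16874408 0.17013112 0.2000575  0.2325193 ]
handle 306 [0.55394255 0.06878928 0.20612152] [-0.88300085  0.10444398 -0.4576035 ] [0.48336276 0.03269444 0.18163388] [0.62527439 0.11658203 0.52528956]
top 50 [0.19935022 0.20381542 0.23011124 0.23508508]
handle 41 [0.6173419  0.0532089  0.20889878] [-0.05569012  0.97227807  0.22709902] [0.60849999 0.04371219 0.19945968] [0.62476712 0.06375862 0.21499316]
```

Call:
send_rows --pt "0.3 0 0.001 -0.01 0" --pt "0.3 0 0 -0.008 0" --pt "0.3 0 0 0 0" --pt "0.3 0 0 0 0" --pt "0.3 0 0 0 0"

```text
time: 16.25
tool_pos: [0.6502, 0.0543, 0.1764]
tool_rot: [3.142, -0.0, -0.106]
contact_force: [-0.4, -0.1, -4.4]
opening: 0.0494
grip_force: 55.0
```

Call:
send_rows --pt "0.3 0 0 -0.021 0" --pt "0.3 0 0 -0.021 0" --pt "0.3 0 0 0 0" --grip_force 60

```text
time: 16.55
tool_pos: [0.6509, 0.0543, 0.135]
tool_rot: [-3.141, -0.003, -0.106]
contact_force: [0.4, -0.1, -4.3]
opening: 0.0491
grip_force: 60.0
```

Call:
send_rows --pt "0.3 0 0 0 0" --pt "0.3 0 0 0 0"

```text
time: 16.75
tool_pos: [0.6503, 0.0543, 0.1347]
tool_rot: [3.142, -0.001, -0.106]
contact_force: [-0.9, 0.2, -2.9]
opening: 0.0494
grip_force: 60.0
```

Run:
```python
from h import *
s=observe();print(s['tool_pos'],s['contact_force'],s['torque'])
p,d=read_camera('side')
cv2.imwrite('pics/s6.png',cv2.resize(p[150:250,160:290,::-1],(780,600),interpolation=cv2.INTER_CUBIC))
```

```text
[0.65028315 0.0543199  0.13469659] [-0.91711437  0.19324082 -2.93171102] [ 0.0442764  -0.05384125 -0.00964341]
```

View pics/s6.png

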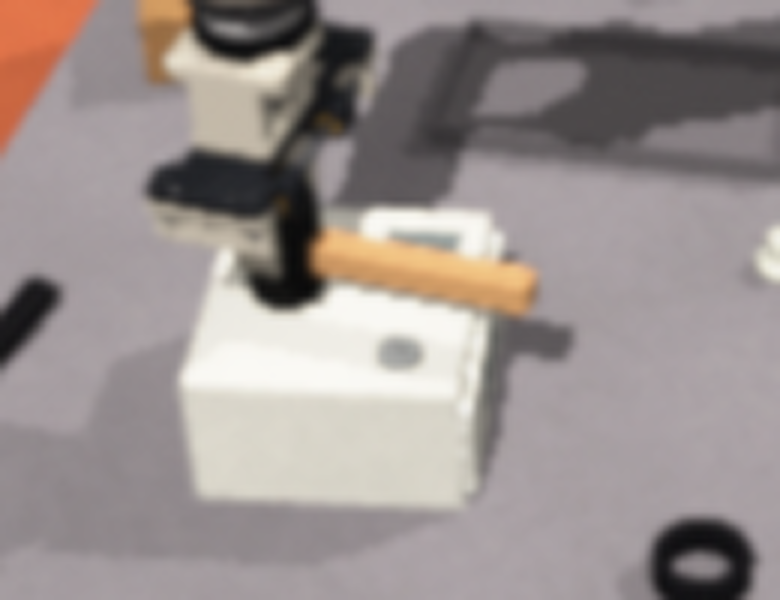

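The side crop shows the head at (285,280) down on the box at the pin, handle level. The reading shows no reaction force, so I back off and measure the pin.

Call:
send_rows --pt "0.3 0 0 0.03 0" --pt "0.3 0 0 0.035 0" --pt "0.3 -0.04 0 0.025 0" --pt "0.3 -0.04 0 0 0" --pt "0.3 -0.02 0 0 0"

```text
time: 17.3
tool_pos: [0.5474, 0.0545, 0.2252]
tool_rot: [3.141, 0.0, -0.106]
contact_force: [0.5, 0.4, -5.2]
opening: 0.0493
grip_force: 60.0
```

Call:
send_rows --pt "0.3 0 0 0 0" --pt "0.3 0 0 0 0" --pt "0.3 0 0 0 0"

```text
time: 17.6
tool_pos: [0.5509, 0.0542, 0.2242]
tool_rot: [3.142, -0.001, -0.106]
contact_force: [-0.9, 0.3, -4.1]
opening: 0.0492
grip_force: 60.0
```

Run:
```python
from h import *
T=wpose();print(T[:3,3])
p,d=read_camera('wrist');np.savez('w7.npz',p=p,d=d,T=T)
P=wcloud(d,T);X,Y,Z=[P[...,i] for i in range(3)]
for n,m in (('pin',(np.hypot(X-.650,Y-.053)<.006)),('collar',(np.hypot(X-.650,Y-.053)<.017)&(np.hypot(X-.65,Y-.053)>.013)),('box',(abs(X-.68)<.012)&(abs(Y-.09)<.03)),):
    q=P[m&(d>0)];print(n,len(q),np.median(q,0).round(4),np.percentile(q[:,2],[5,95]) if len(q) else '')
p,d=read_camera('side');P=cloud('side',d);X,Y,Z=[P[...,i] for i in range(3)]
for r0,r1 in ((0,.006),(.012,.017),(.025,.035)):
    r=np.hypot(X-.650,Y-.0535);m=(d>0)&(r>=r0)&(r<r1)&(Z<.13);print(m.sum(),np.median(Z[m]))
```

```text
[0.55089454 0.05416381 0.22424165]
pin 128 [0.65   0.053  0.1023] [0.10083839 0.10334685]
collar 417 [0.6498 0.053  0.1009] [0.09946758 0.10196315]
box 1435 [0.6799 0.0895 0.0948] [0.09351694 0.09601071]
6 0.10365138351456554
24 0.09951016393969819
75 0.0954510699378905
```

The pin stands 1.4 mm above the collar at z 0.1023, so it is fully home. Now I return the mallet.

Call:
send_rows --pt "0.3 0 -0.04 0 0" --pt "0.3 0 -0.04 0 0" --pt "0.3 0 -0.04 0 0" --pt "0.3 0 -0.04 0 0" --pt "0.3 0 -0.04 0 0"

```text
time: 18.2
tool_pos: [0.5504, -0.1475, 0.2238]
tool_rot: [-3.141, 0.0, -0.106]
contact_force: [0.5, -0.2, -3.7]
opening: 0.0492
grip_force: 60.0
```

Call:
send_rows --pt "0.3 0 -0.04 0 0" --pt "0.3 0 -0.04 0 0" --pt "0.3 0 -0.04 0 0" --pt "0.3 -0.003 -0.03 0 0" --pt "0.3 0 -0.012 -0.03 0"

```text
time: 18.7
tool_pos: [0.5487, -0.313, 0.1973]
tool_rot: [3.136, -0.008, -0.109]
contact_force: [1.4, -0.0, -4.5]
opening: 0.0492
grip_force: 60.0
```

Call:
send_rows --pt "0.3 0 0 -0.04 0" --pt "0.3 0 0 -0.04 0" --pt "0.3 0 0 -0.03 0" --pt "0.3 0 0 -0.025 0" --pt "0.3 0 0 -0.01 0"

```text
time: 19.2
tool_pos: [0.5459, -0.307, 0.0456]
tool_rot: [-3.139, 0.005, -0.106]
contact_force: [0.1, 0.2, -3.7]
opening: 0.0491
grip_force: 60.0
```

Call:
send_rows --pt "0.3 0 0 0 0" --pt "0.3 0 0 0 0" --pt "0.3 0 0 0 0"

```text
time: 19.5
tool_pos: [0.5481, -0.3084, 0.051]
tool_rot: [3.14, -0.003, -0.106]
contact_force: [-0.7, 0.7, -4.1]
opening: 0.0496
grip_force: 60.0
```

Call:
send_rows --pt "0.3 0 0 -0.006 0" --pt "0.3 0 0 -0.005 0" --pt "0.3 0 0 0 0" --pt "0.3 0 0 0 0"

```text
time: 19.9
tool_pos: [0.547, -0.3076, 0.0381]
tool_rot: [-3.141, 0.0, -0.106]
contact_force: [-0.4, -0.2, -5.2]
opening: 0.0492
grip_force: 60.0
```

Call:
send_rows --pt "0.3 0 0 -0.002 0" --pt "0.3 0 0 0 0"

```text
time: 20.1
tool_pos: [0.5472, -0.3079, 0.0364]
tool_rot: [3.141, -0.0, -0.106]
contact_force: [0.6, 0.3, -4.6]
opening: 0.0492
grip_force: 60.0
```

Call:
send_rows --pt "0.3 0 0 -0.001 0" --pt "0.3 0 0 0 0"

```text
time: 20.3
tool_pos: [0.5474, -0.3079, 0.0363]
tool_rot: [3.141, -0.001, -0.106]
contact_force: [-1.5, 1.3, 3.7]
opening: 0.0494
grip_force: 60.0
```

Touchdown. I release, rise and check.

Call:
send_rows --pt "0.95 0 0 0 0" --pt "0.95 0 0 0 0" --pt "0.95 0 0 0 0" --pt "0.95 0 0 0 0" --pt "0.95 0 0 0.01 0"

```text
time: 20.8
tool_pos: [0.5462, -0.3072, 0.0441]
tool_rot: [-3.14, 0.003, -0.106]
contact_force: [-0.3, 1.0, 0.3]
opening: 0.0844
grip_force: 0.0
```

Call:
send_rows --pt "0.95 0 0 0.03 0" --pt "0.95 0 0 0.04 0" --pt "0.95 0 0 0.04 0" --pt "0.95 0 0 0.04 0" --pt "0.95 -0.04 0 0.02 0"

```text
time: 21.3
tool_pos: [0.5107, -0.3086, 0.2198]
tool_rot: [3.137, -0.008, -0.104]
contact_force: [-0.2, -1.2, 0.9]
opening: 0.0872
grip_force: 0.0
```

Call:
send_rows --pt "0.95 -0.04 0 0 0" --pt "0.95 0 0 0 0" --pt "0.95 0 0 0 0"

```text
time: 21.6
tool_pos: [0.4668, -0.308, 0.2164]
tool_rot: [3.141, -0.001, -0.107]
contact_force: [-0.3, -0.8, 0.1]
opening: 0.0874
grip_force: 0.0
```

Run:
```python
from h import *
s=observe();T=wpose();print(s['time'],T[:3,3],s['contact_force'])
p,d=read_camera('wrist');p2,d2=read_camera('top')
cv2.imwrite('pics/w8.png',np.hstack([p[:,110:510,::-1],cv2.resize(p2[100:250,90:246,::-1],(400,384),interpolation=cv2.INTER_CUBIC)]))
P=wcloud(d,T);X,Y,Z=[P[...,i] for i in range(3)];q=P[(d>0)&(np.hypot(X-.547,Y+.307)<.05)&(Z>.066)&(Z<.1)&(p.max(-1)<90)];print(np.median(q,0))
P=cloud('top',d2);X,Y,Z=[P[...,i] for i in range(3)];r=np.hypot(X-.651,Y-.0515)
for a,b in ((0,.006),(.012,.017),(.022,.03)):
    m=(r>=a)&(r<b);print(m.sum(),np.mean(Z[m]))
m=(abs(Y-.04)<.09)&(X>.48)&(X<.56)&(Z>.076)&(Z<.088);print('panel',np.median(P[m],0))
```

```text
21.6 [ 0.46681963 -0.30797127  0.21639232] [-0.27572955 -0.77987716  0.13303607]
[ 0.54510966 -0.3079254   0.07373954]
10 0.10244439679455244
49 0.10184570405409006
138 0.0968767339762484
panel [0.52928309 0.03842914 0.08303041]
```

View pics/w8.png

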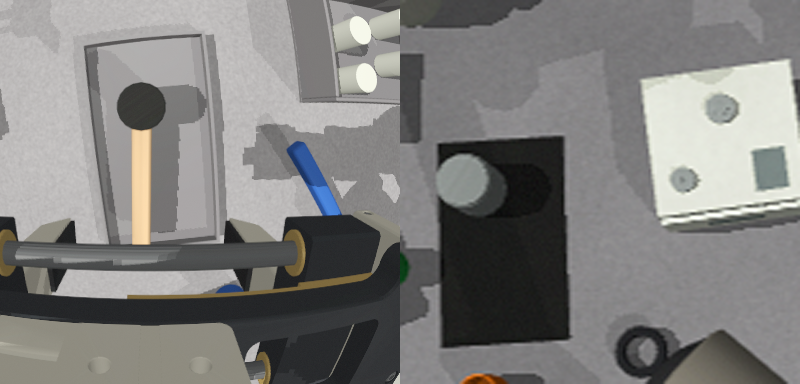

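The mallet stands on its head in the tray: head at (141,105), handle end at (141,243), inside the front wall. The drawer is shut, the pin is low at (722,107), and the tin is still standing at (463,181).

```bash
python3 -c "from cell import *;print(hand_in())"
```

```text
the job is handed in; nothing more can be done
None
```

I've handed the job in (no verdict came back): the cup is upright in the shut drawer, one mallet blow drove the pin home (1.4 mm above its collar), the mallet is back in its tray and the tin still stands, in about 22 s of the 64 s allowed.

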